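Pop a lens cap from the dispenser and trap it

ROBOT

A 6-joint arm with a two-finger parallel gripper is mounted at the origin on the work surface. World frame = base frame: x ahead of the robot, y to its left, z up, the work surface at z = 0. Lengths are in m, angles in rad, forces in N, time in s.
With the tool pointing down it reaches from about 0.375 to 0.9 m from the base axis. Payload 3.1 kg.
Tool frame: the origin (TCP) lies at the very end of the fingers, on their centre line; the grasp point (between the pads) lies 19 mm behind it (grip_depth is the distance from the TCP to the grasp point, in m); z points along the fingers, y is the line along which they close (so a half turn about z gives the same grasp; the last joint's range is limited). The gripper opens to 85 mm and grips with 20 to 120 N. Pads are 22 mm wide; open, the fingers measure 114 mm over their backs; the gripper's body (76 mm by 85 mm) begins 54 mm behind the grasp point. The pads swing forward as they close: fully open they stand 13 mm farther back than shut.
Start: joints at [0.929, 0.527, 1.433, -0, 1.181, -0.178], TCP at [0.279, 0.559, 0.231] pointing down, gripper open.
Joint ranges: [-3.08, 3.08], [-0.75, 2.2], [0.22, 2.44], [-1.43, 4.57], [0, 2.65], [-2.85, 2.85]. Speed limits (rad/s): [2.79, 2.79, 3.14, 3.14, 3.14, 3.14].

INTERFACE

Orientations are given as a unit quaternion [x, y, z, w].
In Python, from station import * gives the robot as it stands.
- The arm moves only by the tool apply_moves, never from a script. Its argument "plan" is a list of rows, each a list of 7 numbers: the shift along the tool's x, y, z in m, then the turn, a rotation vector about the tool's x, y, z in rad, then the gripper command: -1 is fully open, 1 is shut, values between are in proportion. In form: [[dx, dy, dz, wx, wy, wz, jaw], ...]. A call has 1 to 8 rows; each row shifts and turns the commanded pose from where the row before left it, along the tool's axes as they then stand; what a row does not reach is not made up. A row lasts 1/8 s, in which the tool goes at most 62.5 mm and 10.7 degrees, less where a joint would pass 70% of its speed; a pose out of reach is approached as far as the arm can. A call is refused whole if a number of a shift passes 0.0625 or a number of a turn 0.188, either way. A call with a gripper value outside its range is refused whole. The fingers move at their own pace and stop on an object; "force" is the grip in N (left out, the last holds). Time passes only in rows, so rows that do not move let the fingers close. It gives the time, the measured TCP pose, the force, the opening and the grip force at its end, in the units of the state.
- sense(): the state, without advancing time (a new reading comes with each control period).
- snapshot(name): name is "scene" or "top" or "wrist"; returns the picture (480x640x3 uint8, red, green, blue); there is no depth.
- calibration(name): a dict with "camera_matrix" (3x3 intrinsics, pixels), "R" (3x3) and "t" (3): a world point X has camera coordinates R X + t; the wrist camera has in their place "mount" (4x4, takes a point from camera to tool coordinates, whose origin is the TCP and whose axes are the flange's). Camera axes: x right, y down, z forward; pixel columns grow to the right and rows downward; lengths in m; the calibration is good to about 2 mm. A picture is of the moment at which its call begins: read the wrist's pose just before it. calibration takes no time and is no camera call.
- sign_off(): hands the job in; it is judged then, once.
The state is a dict: "t": time; "q": joint angles; "qd": joint speeds; "tau": joint torques, N m; "tcp_pos": TCP position; "tool_rot": TCP orientation; "force": force on the tool from outside, world axes, zero at the start; "ft_torque": the same for the moment, N m; "finger_gap": opening from 0.0 (shut) to 1.0 (fully open); "gripper_force": force on a finger pad.
Only numpy, scipy, OpenCV 4.12 (cv2) and the standard library are available. Lean on these libraries where they do the work, as an engineer would, in place of code of your own. Each camera call takes 0.05 s, during which the arm holds its last target. There are 200 camera calls.

TASK

Press the dispenser's metal key all the way down with one finger, so that the spring shoots the lowest cap out along the chute, and trap that cap on the chute with the other finger before it runs off the open end. Finish while still holding like this: the key fully down under one finger, and the cap at least halfway out of the magazine, lying flat and still on the chute against the other finger. Do not lift the cap, and leave the lens, the hood, the blower and the filter where they stand.

Things in the scene. Friction and masses are not known exactly. Their poses are not given: they have to be found in the camera images.
- dispenser: Grey plastic push dispenser, fixed. Origin: underside, below the middle of the magazine, z up. Caps leave along its -x on a level chute: floor 20 mm above the shelf, centre line y = 0, 54 mm between its walls (4 mm thick, tops 34 mm up), open end at x = -95 mm. Magazine of four posts, x within 27 mm, 82 mm tall; its three upper caps are fixed. Nothing overhangs at x below -28 mm.
- cap: Lowest cap: loose black plastic disc, 50 mm across, 14 mm thick, about 25 g. Origin: centre of its underside. Starts on the chute floor in the magazine, at the dispenser's x = y = 0, held by a gate (a tooth of the key, 10 mm above the floor). Let go, it shoots along the dispenser's -x and off the open end, unless a fingertip lower than its top stands in the chute.
- key (a joint): Press of the key, m: 0 up, 0.014 fully down (end stop). Sprung, it comes back up when let go: 1.4 N to start, 4 N at the bottom. The gate sinks with it and lets the cap go at about 10 mm.
- key_top (a point): Centre of the key's flat top, a bare metal plate 60 mm (dispenser x) by 40 mm (dispenser y), at dispenser x = -80, y = +65 mm: 65 mm beside the chute's centre line. Top 37 mm above the shelf when up, 23 mm when down, 3 mm above the chute floor. With upright fingers 65 mm apart (centres) across the chute, one presses the key as the other sinks into the chute.
- chute (a point): Point on the chute floor, on its centre line, level with the key's centre (dispenser x = -80 mm, y = 0, 20 mm above the shelf). Axes as the dispenser's. A finger standing here stops the cap some 40 to 50 mm out.
- follower (a joint): Spring slide behind the cap, m: 0 at the start, grows as it drives the cap out, up to 0.105. It pushes 1.2 N at first, 0.8 N at the end, all along the chute, at about 0.3 m/s, so a trapped cap stays pressed against the finger.
- lens: Silver metal lens standing upright, 66 mm across, 68 mm tall. Origin: centre of its underside. Leave alone.
- hood: Hard silicone lens hood, a dark ring 68 mm across, 42 mm tall. Origin: centre of its underside. Leave alone.
- blower: Orange blower bulb standing nozzle up, 56 mm across, 77 mm tall. Origin: centre of its underside. Leave alone.
- filter: Square glass filter in a black plastic frame, 86 mm square, 7 mm thick, lying flat beyond the chute's open end. Origin: centre of its underside. Leave alone.
Not all that is in view belongs to the job. There is more than one size of the dispenser; the job needs the smallest.

How it is judged:
At the end, for the whole second after the job is handed in: The key is down by at least 11.5 of its 14 mm, and a finger presses the cap with more than 0.1 N; the cap lies on the chute floor (within 4 mm, tilted less than 0.12 rad), its centre 25 to 85 mm out from its place in the magazine, at rest (below 0.02 m/s) (value of joint key above 0.0115 m and contact force between the fingers and cap above 0.1 N and x of cap in the frame of dispenser between -0.085 and -0.025 m and y of cap in the frame of dispenser between -0.006 and 0.006 m and z of cap in the frame of dispenser between 0.016 and 0.024 m and angle between cap's own z axis and vertical below 0.12 rad and linear speed of cap below 0.02 m/s); the arm keeps its last pose, push and grip.
It fails at once if the cap is lifted off the chute (z of cap in the frame of dispenser above 0.032 m).
It fails at once if the cap runs off the end of the chute (x of cap in the frame of dispenser below -0.095 m or z of cap in the frame of dispenser below 0.012 m).
It fails at once if the lens, the hood, the blower or the filter is moved by more than 15 mm (distance of any of lens, hood, blower, filter from where it was at the start of the episode above 0.015 m).
It also fails if it takes over 29 s, if anything falls off the work surface, if the arm or the gripper's body presses on something with over 40 N, if the wrist force passes 120 N, or if a joint passes its speed limit or range.

## Working session

There is one attempt and no reset: what is moved stays moved. The work goes in short steps, Python scripts to look and compute and a tool call to move; the robot and the scene stay as the last step left them, time stands still between calls to the robot, and variables do not carry over. Pictures are saved under pics/ and viewed, at most 10 in all, crops included, and the job is handed in when it is done.

Besides the shell and the picture viewer there is one more tool, called after "Emit:" in YAML: its name, and indented under it one key for each argument. apply_moves: Moves the arm, as the interface text tells. Its arguments: {"type":"object","properties":{"plan":{"type":"array"},"force":{"type":"number"}},"required":["plan"]}

```bash
mkdir -p pics; python3 - <<'E'
from station import *
import cv2,json
s=sense();print(s)
for n in("scene","top"):
    cv2.imwrite(f"pics/{n}0.png",snapshot(n)[:,:,::-1])
for n in("scene","top","wrist"):print(n,calibration(n))
E
```

```text
{'t': 0.0, 'q': array([ 9.29526909e-01,  5.28447695e-01,  1.43390271e+00,  4.88707576e-05,
        1.18142729e+00, -1.78513465e-01]), 'qd': array([-1.86269823e-05, -6.04076009e-04, -4.01102429e-04,  8.49835995e-04,
        1.29107208e-05, -1.48922622e-03]), 'tau': array([ 2.93020094e-06, -4.42345440e+01, -1.78030372e+01, -9.88864304e-05,
        8.33876693e-03,  2.24942318e-05]), 'tcp_pos': array([0.27854051, 0.55869423, 0.23034486]), 'tool_rot': array([ 2.29327912e-01,  9.73348609e-01, -9.93013930e-04, -4.56103727e-04]), 'force': array([ 0.98570183, -0.06891606,  0.88117233]), 'ft_torque': array([-0.03094204,  0.03897909,  0.02864405]), 'gripper_force': 0.0, 'finger_gap': 1.0007899261939572}
scene {'camera_matrix': array([[471.69104491,   0.        , 318.86533831],
       [  0.        , 471.69104491, 235.56713983],
       [  0.        ,   0.        ,   1.        ]]), 'R': array([[-0.8505956 ,  0.52569104,  0.01166465],
       [ 0.27490904,  0.46350867, -0.84236852],
       [-0.44823225, -0.71330824, -0.53877566]]), 't': array([ 0.44099246, -0.0986089 ,  1.23120693])}
top {'camera_ma
[... 192 characters left out ...]
9955251, -0.02725365],
       [-0.99304861,  0.01543107, -0.11668908],
       [ 0.11705741,  0.02562546, -0.99279449]]), 't': array([0.02922221, 0.54216494, 0.94436499])}
wrist {'camera_matrix': array([[415.99250177,   0.        , 320.26105092],
       [  0.        , 415.99250177, 242.38790292],
       [  0.        ,   0.        ,   1.        ]]), 'mount': array([[-6.44621680e-04, -9.62520900e-01, -2.71206750e-01,
         6.78138582e-02],
       [ 9.99999792e-01, -6.24413960e-04, -1.60800049e-04,
        -1.31689608e-03],
       [-1.45718726e-05, -2.71206797e-01,  9.62521103e-01,
        -1.42872823e-01],
       [ 0.00000000e+00,  0.00000000e+00,  0.00000000e+00,
         1.00000000e+00]])}
```

View pics/scene0.png

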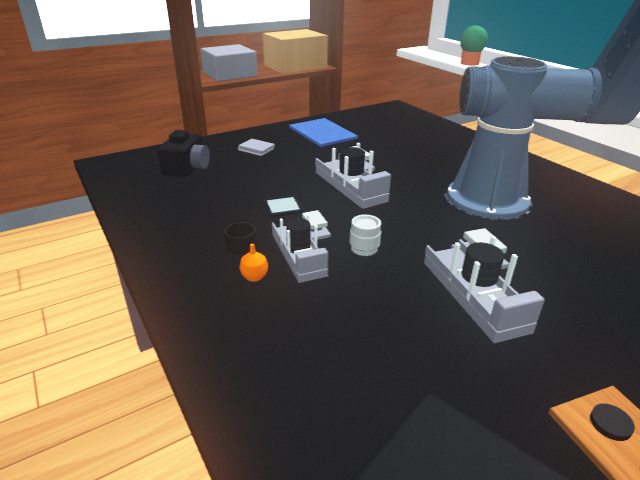

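View pics/top0.png

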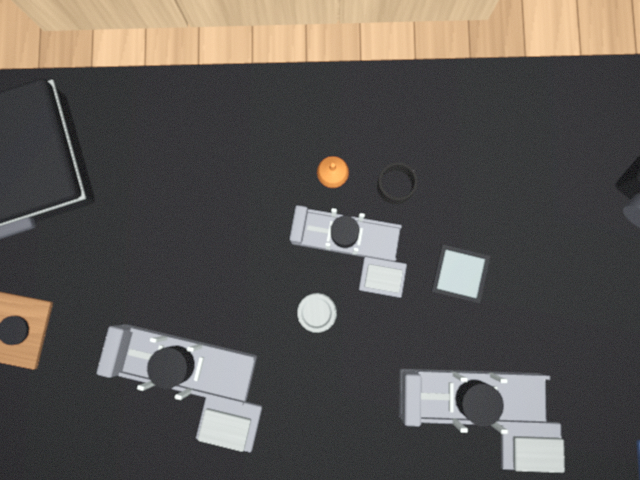

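The scene picture shows three dispensers. Candidates in the top picture are the middle one at (345,232), the left one at (175,365), and the right one at (482,403). The middle one is the smallest and has the blower (333,171), hood (397,182), lens (317,313) and filter (462,273) around it, so I choose it. Its key plate is at (384,278).

```bash
cat > h.py <<'E'
import numpy as np,cv2
from station import *
from scipy.spatial.transform import Rotation as Rn
def cam(n,s=None):
    c=calibration(n);K=c["camera_matrix"]
    if n=="wrist":
        T=np.eye(4);T[:3,:3]=Rn.from_quat(s["tool_rot"]).as_matrix();T[:3,3]=s["tcp_pos"]
        M=T@c["mount"];return K,M[:3,:3],M[:3,3]
    return K,c["R"].T,-c["R"].T@c["t"]
def ray(C,px,z):
    K,R,o=C;px=np.atleast_2d(px).astype(float)
    d=np.c_[px,np.ones(len(px))]@np.linalg.inv(K).T@R.T
    return o+d*((z-o[2])/d[:,2])[:,None]
E
python3 - <<'E'
from h import *
im=cv2.imread("pics/top0.png");C=cam("top")
crop=im[190:310,280:500];cv2.imwrite("pics/c1.png",cv2.resize(crop,None,fx=3.6,fy=3.6,interpolation=cv2.INTER_CUBIC))
hsv=cv2.cvtColor(im,cv2.COLOR_BGR2HSV)
print(hsv[278,384],hsv[262,384],hsv[240,385],hsv[273,462])
m=((hsv[...,2]>195)&(hsv[...,1]<30)).astype(np.uint8)
m[:255]=0;m[300:]=0;m[:,:350]=0;m[:,415:]=0
c=max(cv2.findContours(m,0,1)[0],key=cv2.contourArea)
r=cv2.minAreaRect(c);print(r,cv2.contourArea(c))
b=ray(C,cv2.boxPoints(r),.037);print(b,b.mean(0),np.linalg.norm(np.diff(b,axis=0),axis=1))
E
```

```text
[ 75   7 227] [105  12 211] [112  13 211] [ 94  17 223]
((382.578857421875, 276.71978759765625), (41.24504852294922, 32.613712310791016), 10.007980346679688) 1271.5
[[ 0.45503704 -0.0491564   0.037     ]
 [ 0.51018376 -0.06009353  0.037     ]
 [ 0.49678427 -0.12959534  0.037     ]
 [ 0.44191297 -0.11825306  0.037     ]] [ 0.47597951 -0.08927458  0.037     ] [0.05622082 0.07078169 0.05603131]
```

View pics/c1.png

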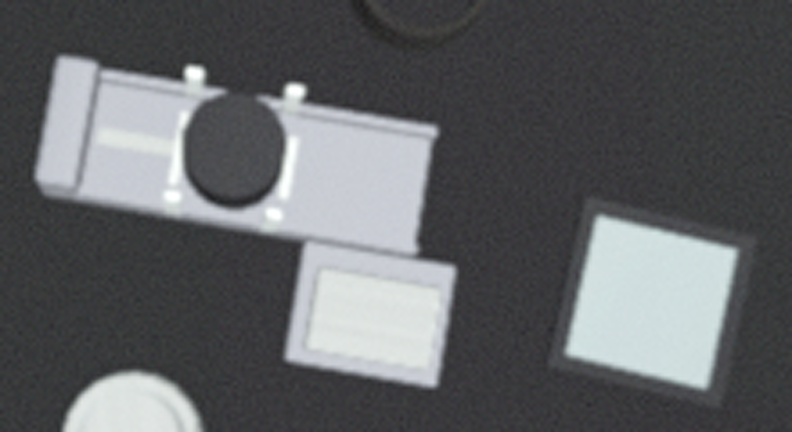

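The close crop shows the small dispenser with its magazine at crop (235,150) and its chute running right to an open end at (425,190). The white key plate has corners at crop (319,267), (441,288), (430,368) and (305,347), and the filter lies beyond the chute. This is the right one. Next I compute the target.

```bash
cat >> h.py <<'E'
def report(k,u,s):
    # k: key centre, u: unit of dispenser +x (world xy)
    v=np.array([-u[1],u[0]]);R=Rn.from_quat(s["tool_rot"])
    mid=k[:2]-v*.0325                       # between key and chute line
    best=min((Rn.from_matrix(np.c_[np.r_[sg*np.array([v[1],-v[0]])*-1,0],np.r_[sg*v,0],[0,0,-1]]) for sg in(1,-1)),key=lambda q:(R.inv()*q).magnitude())
    d=R.as_matrix().T@(np.r_[mid,s["tcp_pos"][2]]-s["tcp_pos"])
    print("mid",mid.round(4),"rotvec(tool)",(R.inv()*best).as_rotvec().round(4),"shift now-axes",d.round(4),"det",np.linalg.det(best.as_matrix()).round(2))
    print("shift in target axes",(best.inv().apply(np.r_[mid,s["tcp_pos"][2]]-s["tcp_pos"])).round(4),"tool y",best.as_matrix()[:,1].round(3))
E
python3 - <<'E'
from h import *
im=cv2.imread("pics/top0.png");C=cam("top")
pc=lambda a:np.array(a)/3.6+[280,190]-.36
K=ray(C,pc([(319,267),(441,288),(430,368),(305,347)]),.037);print(K.mean(0),np.linalg.norm(np.diff(K,axis=0),axis=1))
W=ray(C,pc([(98,75),(436,130),(80,196),(415,250)]),.034)
e=(W[0]-W[1])[:2]+(W[2]-W[3])[:2]+(K[0]-K[1]+K[3]-K[2])[:2];u=e/np.linalg.norm(e);print("u",u)
v=np.array([-u[1],u[0]])
print("walls rel key (x,y):",[(round((w[:2]-K.mean(0)[:2])@u,4),round((w[:2]-K.mean(0)[:2])@v,4)) for w in W])
report(K.mean(0),u,sense())
E
```

```text
[ 0.4739962  -0.09074176  0.037     ] [0.05893758 0.03851022 0.06008009]
u [0.17821744 0.98399113]
walls rel key (x,y): [(np.float64(0.1499), np.float64(-0.0948)), (np.float64(-0.0161), np.float64(-0.0946)), (np.float64(0.1486), np.float64(-0.0349)), (np.float64(-0.0148), np.float64(-0.0354))]
mid [ 0.506  -0.0965] rotvec(tool) [-1.9000e-03  1.0000e-03  1.2872e+00] shift now-axes [-0.496  -0.4848  0.0008] det 1.0
shift in target axes [-0.6043  0.3405  0.    ] tool y [ 0.984 -0.178  0.   ]
```

Emit:
apply_moves:
  plan:
    - [-0.0435,-0.0425,0,0,0,0,-0.19]
    - [-0.0435,-0.0425,0,0,0,0,-0.19]
    - [-0.0435,-0.0425,0,0,0,0,-0.19]
    - [-0.0435,-0.0425,0,0,0,0,-0.19]
    - [-0.0435,-0.0425,0,0,0,0,-0.19]
    - [-0.0435,-0.0425,0,0,0,0,-0.19]
    - [-0.0435,-0.0425,0,0,0,0,-0.19]
    - [-0.0435,-0.0425,0,0,0,0,-0.19]

```text
t: 1.1
tcp_pos: [0.4389, 0.0978, 0.2312]
tool_rot: [0.229, 0.973, 0.0, 0.0]
force: [0.5, 0.7, 0.5]
finger_gap: 0.596
gripper_force: 0.0
```

Emit:
apply_moves:
  plan:
    - [0,0,0,0,0,0.184,-0.19]
    - [0,0,0,0,0,0.184,-0.19]
    - [0,0,0,0,0,0.184,-0.19]
    - [0,0,0,0,0,0.184,-0.19]
    - [0,0,0,0,0,0.184,-0.19]
    - [0,0,0,0,0,0.184,-0.19]
    - [0,0,0,0,0,0.184,-0.19]
    - [0,0,0,0,0,0,-0.19]

```text
t: 2.1
tcp_pos: [0.4383, 0.0997, 0.2311]
tool_rot: [0.767, 0.642, -0.0, -0.0]
force: [-0.6, 1.0, 0.1]
finger_gap: 0.593
gripper_force: 0.0
```

```bash
python3 - <<'E'
from h import *
s=sense();print(s["t"],s["tcp_pos"],s["finger_gap"],s["q"]);report(np.array([.474,-.0907]),np.array([.1782,.984]),s)
E
```

```text
2.1 [0.4382789  0.09966653 0.23108434] 0.5929450884162076 [-2.59336927e-02  2.92936576e-01  1.85509406e+00 -8.30622410e-06
  9.94290756e-01  1.51871323e-01]
mid [ 0.506  -0.0965] rotvec(tool) [-0.0007  0.0001  0.0014] shift now-axes [-1.811e-01  1.013e-01 -1.000e-04] det 1.0
shift in target axes [-0.181   0.1016  0.    ] tool y [ 0.984 -0.178  0.   ]
```

Emit:
apply_moves:
  plan:
    - [-0.0453,0.0254,0,0,0,0,-0.19]
    - [-0.0453,0.0254,0,0,0,0,-0.19]
    - [-0.0453,0.0254,0,0,0,0,-0.19]
    - [-0.0453,0.0254,0,0,0,0,-0.19]
    - [0,0,0.05,0,0,0,-0.19]
    - [0,0,0.05,0,0,0,-0.19]
    - [0,0,0.03,0,0,0,-0.19]
    - [0,0,0,0,0,0,-0.19]

```text
t: 3.1
tcp_pos: [0.5043, -0.0962, 0.0992]
tool_rot: [0.767, 0.642, -0.001, -0.003]
force: [0.2, -0.7, 0.6]
finger_gap: 0.594
gripper_force: 0.0
```

```bash
python3 - <<'E'
from h import *
s=sense();print(s["t"],s["tcp_pos"],s["finger_gap"],s["force"]);report(np.array([.474,-.0907]),np.array([.1782,.984]),s)
w=snapshot("wrist")[:,:,::-1].copy();sc=snapshot("scene")[:,:,::-1]
cv2.imwrite("pics/w1.png",w);cv2.imwrite("pics/s1.png",cv2.resize(sc[170:290,220:380],None,fx=4.8,fy=4.8,interpolation=cv2.INTER_CUBIC))
E
```

```text
3.1 [ 0.50429409 -0.09618929  0.09916063] 0.5941083179667107 [ 0.15663392 -0.70879131  0.60093565]
mid [ 0.506  -0.0965] rotvec(tool) [-0.006  -0.0014  0.0013] shift now-axes [ 0.      0.0017 -0.    ] det 1.0
shift in target axes [0.     0.0017 0.    ] tool y [ 0.984 -0.178  0.   ]
```

View pics/w1.png

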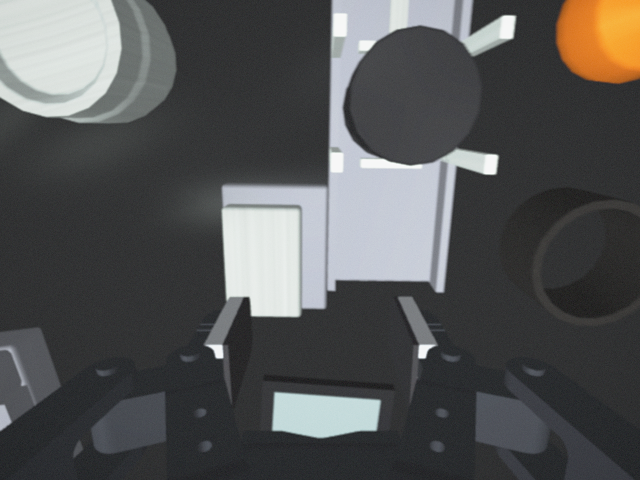

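View pics/s1.png

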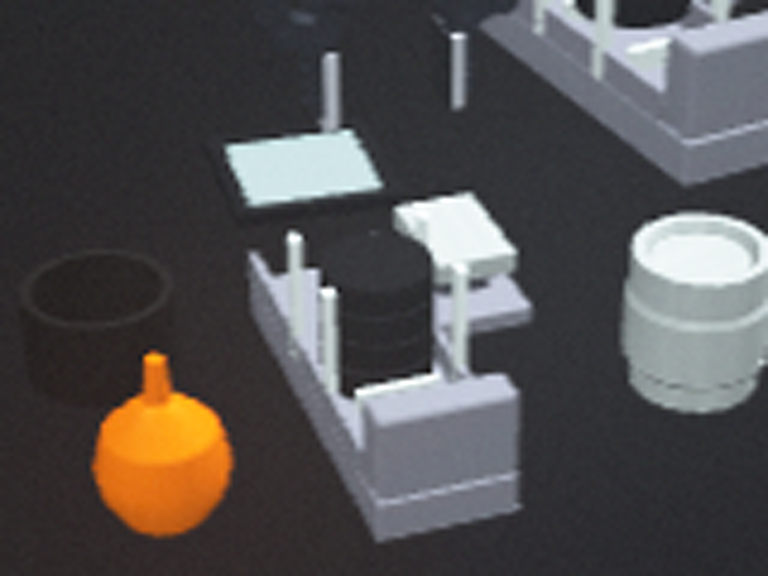

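The wrist picture shows the plate at columns 222–301 and rows 206–317. The chute walls are at columns 330 and 447, with the end near row 285. The fingertips are at (215,350) and (430,350), one on each side.

```bash
python3 - <<'E'
from h import *
s=sense();C=cam("wrist",s)
K=ray(C,[(222,207),(301,206),(301,317),(224,313)],.037);k=K.mean(0);print(k,np.linalg.norm(np.diff(K,axis=0),axis=1))
W=ray(C,[(335,290),(443,292)],.034)
A=ray(C,[(331,60),(331,285)],.034);u=(A[0]-A[1])[:2];u/=np.linalg.norm(u);print("u wall",u)
u2=(K[0]-K[3]+K[1]-K[2])[:2];print("u key",u2/np.linalg.norm(u2))
u=np.array([.1782,.984]);v=np.array([-u[1],u[0]])
for w in W:print((w[:2]-k[:2])@u,(w[:2]-k[:2])@v)
report(k,u,s)
# fingertips in wrist view, as expected
Kc,R,o=C;Rt=Rn.from_quat(s["tool_rot"]).as_matrix()
for z in(0,-.003,-.006,-.01):
  for y in(-.02525,.02525):
    p=[(lambda c:(Kc@c/c[2])[:2].round())(R.T@(Rt@[x,y,z]+s["tcp_pos"]-o)) for x in(-.011,.011)];print(z,y,p)
E
```

```text
[ 0.47652541 -0.09401486  0.037     ] [0.04002046 0.06149447 0.04198111]
u wall [0.17123079 0.98523095]
u key [0.20625931 0.97849737]
-0.01660483823070239 -0.03863380379939709
-0.017774756963582897 -0.0974520601251624
mid [ 0.5085 -0.0998] rotvec(tool) [0.0006 0.0001 0.0007] shift now-axes [-0.0024  0.0024  0.    ] det 1.0
shift in target axes [-0.0024  0.0024  0.    ] tool y [ 0.984 -0.178  0.   ]
0 -0.02525 [array([253., 338.]), array([250., 284.])]
0 0.02525 [array([385., 338.]), array([388., 284.])]
-0.003 -0.02525 [array([252., 342.]), array([249., 287.])]
-0.003 0.02525 [array([386., 342.]), array([389., 287.])]
-0.006 -0.02525 [array([250., 346.]), array([247., 291.])]
-0.006 0.02525 [array([388., 346.]), array([390., 290.])]
-0.01 -0.02525 [array([248., 352.]), array([245., 295.])]
-0.01 0.02525 [array([389., 352.]), array([392., 295.])]
```

Emit:
apply_moves:
  plan:
    - [-0.001,0.0015,0.03,0,0,0,-0.19]
    - [0,0,0.025,0,0,0,-0.19]
    - [0,0,0,0,0,0,-0.19]
    - [0,0,0,0,0,0,-0.19]

```text
t: 3.7
tcp_pos: [0.5086, -0.0985, 0.0479]
tool_rot: [0.768, 0.641, 0.001, 0.001]
force: [0.3, 0.1, 0.3]
finger_gap: 0.598
gripper_force: 0.0
```

```bash
python3 - <<'E'
from h import *
s=sense();print(s["t"],s["tcp_pos"],s["finger_gap"],s["force"])
w=snapshot("wrist")[:,:,::-1]
cv2.imwrite("pics/w2.png",w)
E
```

```text
3.7 [ 0.50859733 -0.09846883  0.04791302] 0.5982188121893197 [0.33781262 0.05383018 0.32138388]
```

View pics/w2.png

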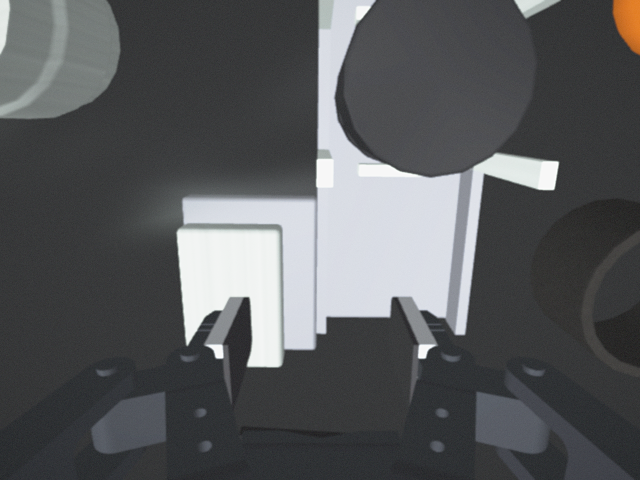

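The fingers line up: the left one is over the plate (columns 178–284) and the right one is over the chute (columns 327–445). I press down in steps.

Emit:
apply_moves:
  plan:
    - [0,0,0.01,0,0,0,-0.19]
    - [0,0,0.006,0,0,0,-0.19]
    - [0,0,0,0,0,0,-0.19]
    - [0,0,0,0,0,0,-0.19]

```text
t: 4.25
tcp_pos: [0.5078, -0.0982, 0.0304]
tool_rot: [0.768, 0.641, 0.0, 0.0]
force: [1.1, -0.7, 0.9]
finger_gap: 0.596
gripper_force: 0.7
```

Emit:
apply_moves:
  plan:
    - [0,0,0.004,0,0,0,-0.19]
    - [0,0,0.004,0,0,0,-0.19]
    - [0,0,0,0,0,0,-0.19]
    - [0,0,0,0,0,0,-0.19]

```text
t: 4.75
tcp_pos: [0.5078, -0.0982, 0.0224]
tool_rot: [0.768, 0.641, 0.0, 0.0]
force: [1.8, -1.3, 3.7]
finger_gap: 0.595
gripper_force: 2.0
```

Emit:
apply_moves:
  plan:
    - [0,0,0.003,0,0,0,-0.19]
    - [0,0,0.002,0,0,0,-0.19]
    - [0,0,0,0,0,0,-0.19]
    - [0,0,0,0,0,0,-0.19]

```text
t: 5.25
tcp_pos: [0.5078, -0.0982, 0.0194]
tool_rot: [0.768, 0.641, 0.0, 0.001]
force: [-0.3, 0.2, 21.1]
finger_gap: 0.594
gripper_force: 11.2
```

Emit:
apply_moves:
  plan:
    - [0,0,0.002,0,0,0,-0.19]
    - [0,0,0,0,0,0,-0.19]
    - [0,0,0,0,0,0,-0.19]

```text
t: 5.62
tcp_pos: [0.5078, -0.0982, 0.0191]
tool_rot: [0.768, 0.641, 0.0, 0.001]
force: [-1.0, 0.9, 35.4]
finger_gap: 0.595
gripper_force: 18.3
```

```bash
python3 - <<'E'
from h import *
s=sense();print(s["t"],s["tcp_pos"],s["force"])
w=snapshot("wrist")[:,:,::-1];sc=snapshot("scene")[:,:,::-1]
cv2.imwrite("pics/e.png",np.hstack([cv2.resize(w,(400,300)),cv2.resize(sc[170:290,220:380],(400,300))]))
E
```

```text
5.625 [ 0.5077854  -0.09821598  0.01912216] [-1.01223374  0.85482497 35.40957465]
```

View pics/e.png

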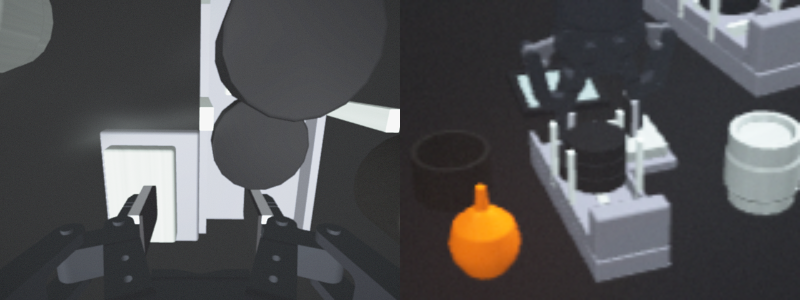

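The wrist view (left) shows the cap out on the chute at (260,145), touching the right finger at (262,190). The key is at its end stop under the left finger. The tools nearby are unmoved. I ease the push slightly, then sign off.

Emit:
apply_moves:
  plan:
    - [0,0,-0.001,0,0,0,-0.19]
    - [0,0,0,0,0,0,-0.19]
    - [0,0,0,0,0,0,-0.19]

```text
t: 6.1
tcp_pos: [0.5078, -0.0983, 0.0193]
tool_rot: [0.768, 0.641, 0.0, 0.001]
force: [-0.4, -0.4, 27.8]
finger_gap: 0.597
gripper_force: 14.7
```

```bash
python3 - <<'E'
from h import *
s=sense();print(s["t"],s["tcp_pos"],s["force"]);print(sign_off())
E
```

```text
6.1 [ 0.50782653 -0.09825788  0.01929036] [-0.42710903 -0.3980696  27.82822505]
the job is handed in; nothing more can be done
None
```

I handed the job in at 6.1 s with the key held against its end stop (about 28 N) and the cap resting on the chute against the other finger. The hand-in gave no verdict; the key and cap state comes from the force readings and the last camera view, not a direct measurement.

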